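Prop the amplifier's hood open

ROBOT

A 7-joint arm with a two-finger parallel gripper is mounted at the origin on the work surface. World frame = base frame: x ahead of the robot, y to its left, z up, the work surface at z = 0. Lengths are in m, angles in rad, forces in N, time in s.
With the tool pointing down it reaches from about 0.35 to 0.9 m from the base axis. Payload 19.9 kg.
Tool frame: the origin (TCP) lies between the finger pads; the fingertips stand 19 mm ahead of it and the grasp point (between the pads) is the TCP; z points along the fingers, y is the direction in which the jaws open and shut (so a half turn about z gives the same grasp; the last joint's range is limited). The gripper opens to 94 mm and grips with 3 to 60 N. Pads are 16 mm wide; open, the fingers measure 119 mm over their backs; the gripper's body (75 mm by 177 mm) begins 78 mm behind the grasp point.
Start: joints at [1.071, 0.417, -0.01, 1.614, 0.005, 1.111, -0.053], TCP at [0.276, -0.561, 0.224] pointing down, gripper open.
Joint ranges: [-2.81, 2.81], [-0.39, 2.02], [-1.27, 1.25], [0.06, 2.57], [-1.19, 4.33], [0.19, 2], [-2.82, 2.82]. Speed limits (rad/s): [1.89, 1.89, 2.39, 2.39, 3.01, 3.01, 3.01].

INTERFACE

Orientations are given as a 3x3 rotation matrix whose columns are the frame's x, y, z axes.
In Python, from rig import robot gives the robot as it stands. Calls block until the motion is done:
- robot.move_ptp(position, orientation): joint-space move of the TCP to a pose.
- robot.move_linear(position, velocity=0.15, frame=None, threshold=None): straight line of the TCP; frame=None keeps the orientation; velocity is the mean speed in m/s. With threshold (N) it stops when the force on the tool has changed by that much, and returns True; else False.
- robot.goto_joints(angles): joint-space move.
- robot.gripper_to(opening): finger opening in m; the grip force is fixed at half the most; returns when the fingers have stopped.
- robot.pause(seconds).
- robot.ik(position, orientation): joint angles nearest the present ones, or None.
- robot.get_state(): the state.
- robot.grab_frame(name): name is "side" or "top" or "wrist"; returns the picture (420x560x3 uint8, red, green, blue); there is no depth.
- robot.camera_info(name): a dict with "fx", "fy", "cx", "cy" (pixels), "rvec" (rotation vector, rad) and "tvec" (3), from world to camera coordinates, as OpenCV has them. Camera axes: x right, y down, z forward; pixel columns grow to the right and rows downward; lengths in m; the calibration is good to about 2 mm. A picture is of the moment at which its call begins: read the wrist's pose just before it. camera_info takes no time and is no camera call; for the wrist camera it gives the pose at the moment of the call.
A pose or a line that the arm cannot do raises robot.PlanningError and nothing moves.
- robot.sign_off(): hands the job in, once; it reports no verdict.
The state is a dict: "time": time; "qpos": joint angles; "joint_vel": joint speeds; "effort": joint torques, N m; "ee_pos": TCP position; "tool_rot": TCP orientation; "force": force on the tool from outside, world axes, zero at the start; "moment": the same for the moment, N m; "opening": finger opening in m.
Only numpy, scipy, OpenCV 4.12 (cv2) and the standard library are available. Lean on these libraries where they do the work, as an engineer would, in place of code of your own. Each camera call takes 0.05 s, during which the arm holds its last target.

TASK

Open the amplifier's top hood by its handle, well past the height of its prop rod, so that it stands by itself, and let go of it. Then swing the prop rod on its side up under the socket on the hood's edge, take the hood again and lower it gently until the socket sits over the rod's ball end and the rod carries the hood. Keep the other things on the bench where they are.

Things in the scene. Friction and masses are not known exactly. Their poses are not given: they have to be found in the camera images.
- amp: Fixed amplifier case, dark steel, 250 mm (x) by 300 mm (y) by 94 mm high. Origin: centre of its underside, on the bench; x points from its front panel (robot's side) to its back, y to its left, z up. Place and yaw vary; all its parts turn with it.
- hood (a joint): Hood angle (rad): 0 shut, grows as its front edge rises, limit 1.3. Grey steel top, 245 x 300 x 6 mm, about 0.62 kg; lifting it takes 4 to 7 N at the handle. Stiff hinges: left beyond about 1.05 it stands by itself; below about 0.85 it sinks. It stands at about 0.75 with the rod's ball in its socket. Lower it slower than 1 rad/s.
- hood_hinge (a point): Middle of the hood's hinge line, which runs along the case's y at the top of its back: 120 mm behind the case's origin, 94 mm above the bench. Axes turn with the hood and equal the case's when it is shut: x backwards, z out of the hood's top.
- hood_handle (a point): Middle of the handle: steel bar 14 mm thick, 130 mm long along the case's y, on two arms (+-60 mm), 17 mm in front of the hood's front edge and 28 mm above its top. Axes are the hood's. At hood angle a it lies (-262 cos a + 34 sin a) mm along the case's x and (262 sin a + 34 cos a) mm up from the hinge line. Round: it can turn in the fingers.
- socket_seat (a point): Where the ball's centre belongs: in the steel socket under a tab on the hood's left (+y) edge, 178 mm left of the case's middle, 150 mm in front of the hinge line, 9 mm below the hood's underside; moves with the hood. The socket is a channel open downwards, 24 mm wide and 12 mm deep, then flared at 45 degrees to about 48 mm at its mouth, 25 mm below the tab.
- rod (a joint): Angle of the prop rod (rad): 0 level, pointing to the case's back; grows as its free end swings up and forwards, limit 1.5. Starts between 0 and 0.22. The pivot is stiff: the rod stays where it is left (0.16 N m of friction). Seated in the socket it stands at about 1.01; the flared mouth takes it in within about 0.08 of that.
- rod_pivot (a point): The rod's pivot, on the left (+y) side of the case: 178 mm left of the case's middle (28 mm off the wall), 90 mm in front of the case's origin, 45 mm above the bench. Its axes turn with the rod; x points along the rod.
- rod_tip (a point): Centre of the steel ball (18 mm across) at the rod's free end, 178 mm from the pivot. The rod is a steel bar 10 mm thick, about 0.11 kg.
- rod_grip (a point): Place to take the rod: on a round black rubber crossbar, 14 mm thick, that sticks 68 mm out of the rod sideways (the case's +y), 85 mm from the pivot; this point lies on its axis, 44 mm from the rod. It is free all round, and turns in the fingers as the rod swings.
- screwdriver: Bystander: screwdriver with black handle, 200 mm long, lying in front of the amplifier. Leave alone.
- brush: Bystander: wooden record brush, 90 x 30 x 36 mm, to the left of the amplifier. Leave alone.
- weight: Bystander: round aluminium record weight, 72 mm across, 50 mm high, to the right of the amplifier. Leave alone.
- jar: Bystander: glass jar with steel cap, 56 mm across, 70 mm high, to the right of the amplifier. Leave alone.
- mug: Bystander: white mug, 76 mm across, 90 mm high, to the right of the amplifier. Leave alone.
- carton: Bystander: cardboard box 80 x 60 x 50 mm, left behind the rod. Leave alone.
- tray: Bystander: shallow grey tray 120 x 90 x 25 mm, farther left of the amplifier. Leave alone.

How it is judged:
On the way, in this order (a step that is already met when the one before it is completed fails the run):
1. the hood is raised beyond 0.92 rad, the rod still down (below 0.5 rad) (value of joint hood above 0.92 rad and value of joint rod below 0.5 rad), for 0.2 s.
2. the hood stands released, and the rod is swung up (0.9 to 1.15 rad) under the raised hood (above 0.9 rad) (value of joint each of hood, rod above 0.9 rad and value of joint rod below 1.15 rad and contact force between the fingers and hood below 0.5 N), for 0.2 s.
3. the hood is lowered onto the rod, its ball end in the socket (distance between rod_tip and socket_seat below 0.008 m), for 0.2 s.
At the end, for the whole second after the job is handed in: The rod's ball end sits in the hood's socket (its centre within 8 mm of the seat) and bears the hood (touching, more than 0.1 N), hood at rest at 0.68 to 0.82 rad (slower than 0.05 rad/s) (distance between rod_tip and socket_seat below 0.008 m and value of joint hood between 0.68 and 0.82 rad and velocity of joint hood between -0.05 and 0.05 rad/s and contact force between rod and hood above 0.1 N).
It fails at once if the hood comes down faster than 1 rad/s (velocity of joint hood below -1 rad/s).
It fails at once if a bystander is moved by more than 30 mm (distance of any of screwdriver, brush, weight, jar, mug, carton, tray from where it was at the start of the episode above 0.03 m).
It also fails if it takes over 72 s, if anything falls off the work surface, if the arm or the gripper's body presses on something with over 40 N, if the wrist force passes 120 N, or if a joint passes its speed limit or range.

## Working session

There is one attempt and no reset: what is moved stays moved. The work goes in short steps, each a Python script; the robot and the scene stay as the last script left them, time stands still between calls to the robot, and variables do not carry over. Pictures are saved under pics/ and viewed, and the job is handed in when it is done.

```bash
ls; mkdir -p pics; python3 - <<'E'
from rig import robot
import cv2
for n in ("top","side","wrist"):
    i=robot.camera_info(n); print(n,i)
    im=robot.grab_frame(n); cv2.imwrite(f"pics/{n}0.png",im[:,:,::-1])
print(robot.get_state())
E
```

```text
pics
top {'fx': 474.8388906856016, 'fy': 474.8388906856016, 'cx': 272.674964086163, 'cy': 209.9592794285188, 'rvec': array([ 2.1407646 , -2.14506193,  0.23591455]), 'tvec': array([0.06325469, 0.60889236, 1.00742053])}
side {'fx': 419.1132172367583, 'fy': 419.1132172367583, 'cx': 285.5929293334208, 'cy': 209.551129494375, 'rvec': array([ 2.29967962, -0.78559482,  0.27686217]), 'tvec': array([-0.42175399,  0.39554638,  0.66544139])}
wrist {'fx': 343.8449897345068, 'fy': 343.8449897345068, 'cx': 285.08348247326063, 'cy': 211.14182531161126, 'rvec': array([-2.45045034,  1.52231328,  0.22572107]), 'tvec': array([-0.62467945, -0.03131376,  0.39201525])}
{'time': 0.15, 'qpos': array([ 1.0714977 ,  0.417846  , -0.01029601,  1.61400226,  0.00469772,
        1.11069462, -0.0530201 ]), 'joint_vel': array([ 0.00015934, -0.000779  ,  0.00042396, -0.00212597, -0.00118603,
       -0.00042041, -0.0009103 ]), 'effort': array([ 2.82881505e-03, -8.51537919e+01,  6.39988650e-01, -4.26141357e+01,
       -4.87673690e-02,  1.72190834e-02,  1.22089036e-04]), 'ee_pos': array([ 0.2761113 , -0.56041618,  0.22397745]), 'tool_rot': array([[ 8.97036432e-01,  4.41956345e-01, -4.78344503e-04],
       [ 4.41956597e-01, -8.97036084e-01,  7.93690663e-04],
       [-7.83156552e-05, -9.23376949e-04, -9.99999571e-01]]), 'force': array([-0.19004246, -0.00675197,  0.51558192]), 'moment': array([0.00014574, 0.04271885, 0.02241079]), 'opening': 0.0939379537399367}
```

View pics/top0.png

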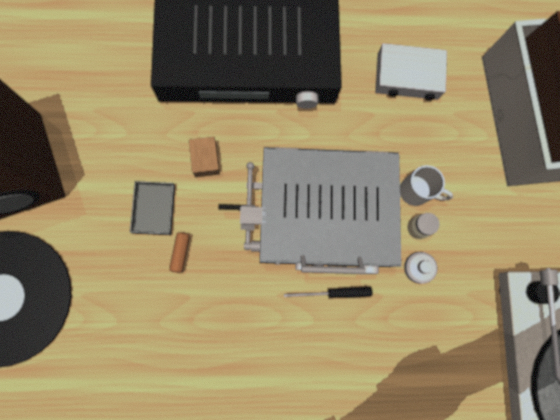

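View pics/side0.png

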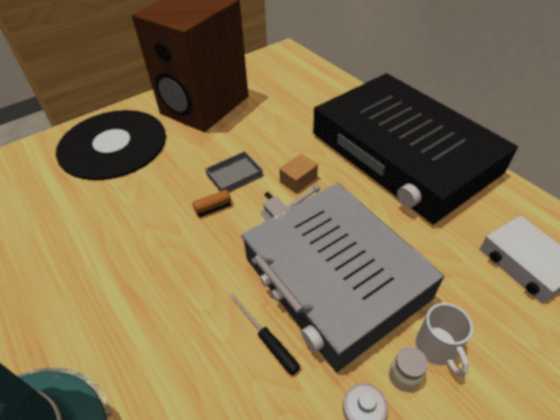

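```bash
python3 - <<'E'
import cv2
im=cv2.imread("pics/top0.png")
c=im[130:320,180:440]; cv2.imwrite("pics/top0z.png",cv2.resize(c,(780,570),interpolation=cv2.INTER_CUBIC))
E
```

```text
(no output)
```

View pics/top0z.png

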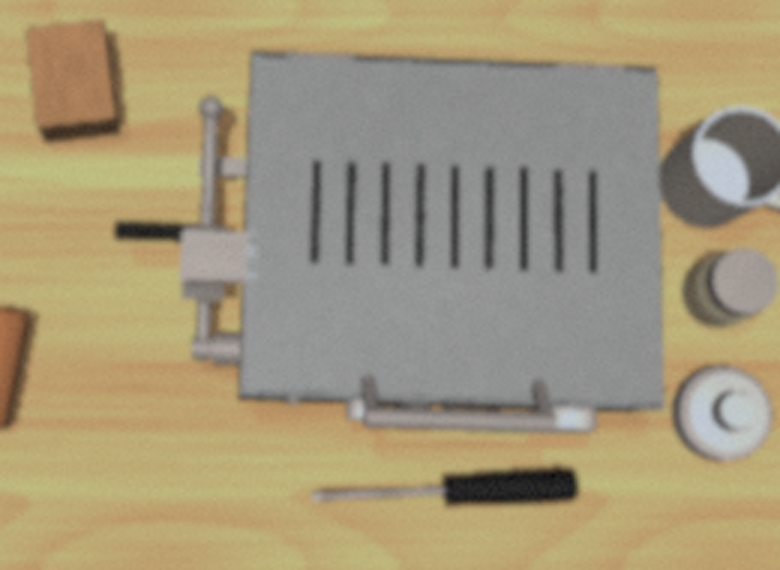

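```bash
cat > h.py <<'E'
import numpy as np, cv2
from scipy.optimize import least_squares
def proj(info,P):
    K=np.array([[info['fx'],0,info['cx']],[0,info['fy'],info['cy']],[0,0,1]])
    p,_=cv2.projectPoints(np.asarray(P,float).reshape(-1,3),np.asarray(info['rvec']),np.asarray(info['tvec']),K,None)
    return p.reshape(-1,2)
def Rz(a): c,s=np.cos(a),np.sin(a); return np.array([[c,-s,0],[s,c,0],[0,0,1]])
def amp2w(pose,P): return np.asarray(P,float)@Rz(pose[2]).T+[pose[0],pose[1],0]
def handle(a): return np.array([.120-.262*np.cos(a)+.034*np.sin(a),0,.094+.262*np.sin(a)+.034*np.cos(a)])
def hoodpt(p,a): # p rel. hinge, hood axes
    c,s=np.cos(a),np.sin(a); x,y,z=p
    return np.array([.120+x*c+z*s,y,.094-x*s+z*c])
def rodpt(r,y,th): return np.array([-.090+r*np.cos(th),.178+y,.045+r*np.sin(th)]) # th=0 to back
E
cat > fit.py <<'E'
from rig import robot
from h import *
it=robot.camera_info("top")
obs=np.array([(252,54),(657,68),(662,407),(241,397)])/3+[180,130]
mod=[(.12,.15,.1),(.12,-.15,.1),(-.125,-.15,.1),(-.125,.15,.1)]
f=lambda p:(proj(it,amp2w(p,mod))-obs).ravel()
r=least_squares(f,[.6,0,0]); print(r.x,r.fun)
np.save("pose.npy",r.x)
tip=np.array((210,104))/3+[180,130]
for th in (0,.1,.2): print(th,proj(it,amp2w(r.x,[rodpt(.178,0,th)])),tip)
print(proj(it,amp2w(r.x,[handle(0),rodpt(0,0,0)])), amp2w(r.x,[handle(0),rodpt(0,0,0)]))
im=cv2.imread("pics/side0.png");i=robot.camera_info("side")
pts=amp2w(r.x,mod+[handle(0)+[0,.065,0],handle(0)-[0,.065,0],rodpt(.178,0,.1),rodpt(.085,.044,.1),rodpt(0,0,.1)])
for p in proj(i,pts): cv2.circle(im,tuple(np.int32(p.round())),2,(0,0,255),-1)
cv2.imwrite("pics/side0f.png",im[140:360,180:460].repeat(2,0).repeat(2,1))
im=cv2.imread("pics/top0.png")
for p in proj(it,pts): cv2.circle(im,tuple(np.int32(p.round())),1,(0,0,255),-1)
cv2.imwrite("pics/top0f.png",im[130:320,180:440].repeat(3,0).repeat(3,1))
E
python3 fit.py
```

```text
[ 0.61200058 -0.06263025 -0.03093404] [-0.70429731  0.84533874  0.06912324  1.06367495  1.0562966  -0.55528028
 -0.4412585  -1.25035335]
0 [[250.22767015 169.21315868]] [250.         164.66666667]
0.1 [[250.14156663 167.50162031]] [250.         164.66666667]
0.2 [[250.02602456 166.5268249 ]] [250.         164.66666667]
[[333.29457838 270.4941792 ]
 [247.49310592 246.77827989]] [[ 0.47006852 -0.05823831  0.128     ]
 [ 0.52754902  0.11806821  0.045     ]]
```

View pics/side0f.png

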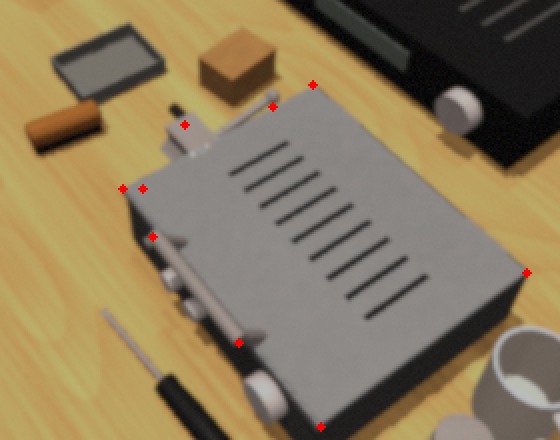

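View pics/top0f.png

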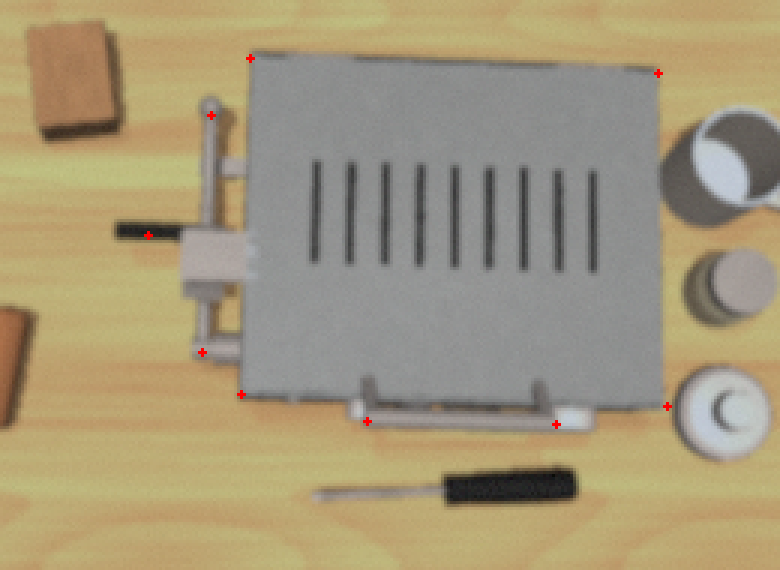

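```bash
cat > fit2.py <<'E'
from rig import robot
from h import *
it=robot.camera_info("top"); i=robot.camera_info("side")
C=[(.12,.15,.1),(.12,-.15,.1),(-.125,-.15,.1),(-.125,.15,.1)]
H=[handle(0)+[0,.065,0],handle(0)-[0,.065,0]]
ot=np.array([(252,54),(657,68),(662,407),(241,397),(364,416),(556,421),(210,104)])/3+[180,130]
os_=np.array([(313,85),(527,272),(321,428),(123,189),(152,234),(237,342),(273,98)])/2+[180,140]
def f(p):
    P=amp2w(p,C+H+[rodpt(.178,0,p[3])])
    return np.r_[(proj(it,P)-ot).ravel(),(proj(i,P)-os_).ravel()]
r=least_squares(f,[.6,0,0,.1],loss='soft_l1'); print(r.x); print(f(r.x).reshape(-1,2).round(1))
np.save("pose.npy",r.x)
for a in(0,1.2): print(amp2w(r.x,[handle(a)]))
for t in (r.x[3],1.01): print(amp2w(r.x,[rodpt(.085,.044,t),rodpt(.178,0,t)]))
E
python3 fit2.py
```

```text
[ 0.61259126 -0.06307352 -0.03452035  0.18583726]
[[-0.3  0.4]
 [ 0.5  1. ]
 [ 1.  -0.6]
 [-0.4 -1.8]
 [ 0.2  0.5]
 [-0.5  0.9]
 [ 0.4  1.4]
 [ 0.1 -0. ]
 [-0.1 -0.1]
 [-0.6 -1.3]
 [ 0.4 -0.7]
 [ 0.8  1.1]
 [ 1.1 -0.3]
 [-0.6 -0. ]]
[[ 0.47067586 -0.05817261  0.128     ]]
[[ 0.66930905 -0.06503222  0.3505144 ]]
[[0.61379357 0.1590173  0.0607054 ]
 [0.70361924 0.11188902 0.07788896]]
[[0.5754881  0.16034014 0.11698071]
 [0.62340309 0.11465921 0.19573607]]
```

```bash
cat >> h.py <<'E'
pose=np.load("pose.npy")
def ori(p,flip=1,yaw=None):
    R=Rz(pose[2] if yaw is None else yaw)
    z=R@[np.cos(p),0,-np.sin(p)]; x=flip*(R@[0,1,0]); y=np.cross(z,x)
    return np.stack([x,y,z],1)
def W(P): return amp2w(pose,[P])[0]
E
python3 - <<'E'
from rig import robot
from h import *
np.set_printoptions(precision=2,suppress=True)
for fl in (1,-1):
  for nm,P,ps in [("h0",handle(0),(1.0,1.2,1.4)),("h.6",handle(.6),(1.0,1.2,1.4)),("h1.18",handle(1.18),(1.2,1.4)),("r0",rodpt(.085,.048,pose[3]),(.8,1,1.2)),("r1",rodpt(.085,.048,1.01),(.6,.8,1,1.2))]:
    for p in ps:
      R=ori(p,fl); q=robot.ik(W(P),R); q2=robot.ik(W(P)-.1*R[:,2],R)
      print(fl,nm,p,q,q2)
E
```

```text
1 h0 1.0 [ 1.21  0.28 -1.22  2.44  1.53  0.23 -1.4 ] [ 0.69 -0.23 -0.53  2.47 -0.54  0.34  0.57]
1 h0 1.2 [ 0.63  0.16 -0.59  2.32  0.26  0.33 -0.21] [ 0.71 -0.12 -0.59  2.29 -0.17  0.58  0.2 ]
1 h0 1.4 [ 0.55  0.23 -0.54  2.18  0.21  0.6  -0.17] [ 0.63  0.04 -0.57  2.11  0.02  0.83  0.01]
1 h.6 1.0 [ 0.69 -0.04 -0.6   2.18 -0.11  0.43  0.14] [ 0.71 -0.28 -0.51  2.15 -0.34  0.69  0.35]
1 h.6 1.2 [ 0.64  0.05 -0.59  2.03  0.03  0.7  -0.  ] [ 0.69 -0.13 -0.56  1.96 -0.12  0.92  0.14]
1 h.6 1.4 [ 0.58  0.16 -0.58  1.89  0.11  0.95 -0.07] [ 0.62  0.04 -0.57  1.77  0.02  1.16  0.  ]
1 h1.18 1.2 [ 0.6   0.26 -0.66  1.64  0.22  0.93 -0.15] [ 0.61  0.13 -0.62  1.57  0.1   1.1  -0.05]
1 h1.18 1.4 [ 0.49  0.37 -0.59  1.47  0.23  1.2  -0.15] [ 0.49  0.3  -0.58  1.34  0.18  1.38 -0.11]
1 r0 0.8 [ 0.41  0.88 -1.09  2.2   2.1   1.02 -2.08] [ 0.37  0.52 -1.08  2.33  1.88  0.84 -2.16]
1 r0 1 [ 0.43  0.81 -1.09  2.1   1.74  0.86 -1.79] [ 0.44  0.47 -1.09  2.17  1.41  0.7  -1.67]
1 r0 1.2 [-0.    0.55 -0.47  1.98  0.92  0.48 -1.2 ] [ 0.34  0.44 -0.9   2.    0.88  0.7  -1.14]
1 r1 0.6 [ 0.35  0.76 -1.0
[... 978 characters left out ...]
-0.4   1.41 -2.82]
-1 r0 0.8 [ 0.28  0.75 -0.91  2.21  2.09  0.88  0.94] [ 0.23  0.43 -0.91  2.33  1.87  0.73  0.93]
-1 r0 1 [-0.42  0.49 -0.01  2.12  1.55  0.25  1.2 ] [ 0.44  0.47 -1.08  2.17  1.41  0.69  1.47]
-1 r0 1.2 [ 0.44  0.81 -1.09  1.96  1.36  0.85  1.71] [ 0.46  0.53 -1.08  2.    1.    0.79  1.91]
-1 r1 0.6 [ 0.21  0.64 -0.91  2.36  2.23  1.07  0.69] [ 0.25  0.39 -1.08  2.5   2.    1.    0.68]
-1 r1 0.8 [ 0.26  0.53 -0.91  2.28  1.93  0.77  0.95] [-0.45  0.11 -0.19  2.39  1.58  0.47  1.06]
-1 r1 1 [ 0.16  0.43 -0.73  2.16  1.42  0.54  1.41] [ 0.47  0.22 -1.08  2.2   1.05  0.58  1.71]
-1 r1 1.2 [ 0.45  0.61 -1.09  2.02  1.14  0.79  1.8 ] [ 0.49  0.32 -1.08  2.03  0.72  0.76  2.1 ]
```

```bash
python3 - <<'E'
from rig import robot
from h import *
np.set_printoptions(precision=3,suppress=True)
R=ori(1.4)
robot.move_ptp(W(handle(0))-.12*R[:,2],R)
robot.gripper_to(.04)
s=robot.get_state(); print(s['time'],s['qpos'],s['ee_pos'],s['force'])
cv2.imwrite("pics/w1.png",robot.grab_frame("wrist")[:,:,::-1])
im=robot.grab_frame("wrist")[:,:,::-1].copy()
for p in proj(robot.camera_info("wrist"),[W(handle(0)+[0,d,0]) for d in(-.065,0,.065)]): cv2.circle(im,tuple(np.int32(p.round())),2,(0,0,255),-1)
cv2.imwrite("pics/w1f.png",im)
E
```

```text
3.025 [ 0.636  0.001 -0.568  2.093 -0.007  0.877  0.037] [ 0.45  -0.057  0.246] [ 0.624 -0.454 -0.521]
```

View pics/w1f.png

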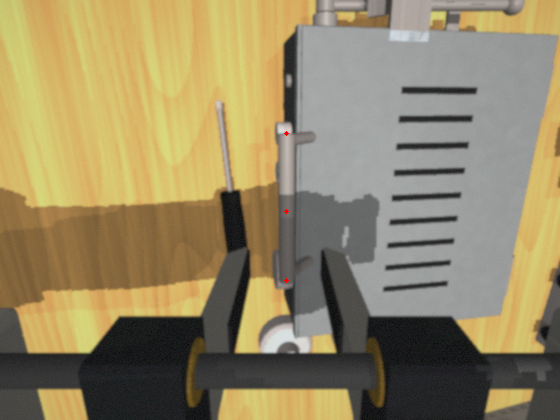

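The wrist view shows the bar running from (287,125) to (287,285). My predicted points lie on it, and the fingers straddle it. I'll descend, grip and raise.

```bash
python3 - <<'E'
from rig import robot
from h import *
np.set_printoptions(precision=3,suppress=True)
def pr(t):
    s=robot.get_state(); print(t,round(s['time'],2),s['ee_pos'],'F',s['force'],'M',s['moment'],round(s['opening'],4))
R=ori(1.4)
hit=robot.move_linear(W(handle(0)),velocity=.1,threshold=15); pr(hit)
robot.gripper_to(0); pr("grip")
if not hit:
  for a in (.05,.1,.2,.3):
    robot.move_linear(W(handle(a)),velocity=.06,frame=R); pr(a)
E
```

```text
False 4.47 [ 0.471 -0.058  0.128] F [ 0.586 -0.5   -0.495] M [ 0.005  0.12  -0.03 ] 0.0399
grip 5.02 [ 0.472 -0.058  0.128] F [ 4.894 -0.898 -2.028] M [-0.156 -1.156 -0.042] 0.0133
0.05 5.38 [ 0.474 -0.058  0.141] F [ 8.475 -0.029 -2.648] M [-0.185 -1.251  0.035] 0.013
0.1 5.75 [ 0.476 -0.058  0.154] F [ 8.554 -0.841 -3.495] M [-0.226 -1.315  0.037] 0.0134
0.2 6.34 [ 0.483 -0.059  0.179] F [ 6.351 -0.938 -3.335] M [-0.287 -1.039 -0.032] 0.0133
0.3 6.93 [ 0.492 -0.059  0.204] F [ 0.55  -0.295 -2.113] M [-0.307  0.457 -0.041] 0.0131
```

```bash
python3 - <<'E'
from rig import robot
from h import *
np.set_printoptions(precision=3,suppress=True)
def pr(t):
    s=robot.get_state(); print(t,round(s['time'],2),s['ee_pos'],'F',s['force'],round(s['opening'],4))
R=ori(1.4)
for a in (.45,.6,.75,.9,1.0,1.1,1.2):
    robot.move_linear(W(handle(a)),velocity=.08,frame=R); pr(a)
    if np.linalg.norm(robot.get_state()['force'])>50: break
cv2.imwrite("pics/s2.png",robot.grab_frame("side")[:,:,::-1])
E
```

```text
0.45 7.58 [ 0.51  -0.06   0.239] F [-15.499  -0.859   7.187] 0.013
0.6 8.22 [ 0.534 -0.06   0.271] F [-32.526   0.231  25.72 ] 0.0132
0.75 8.86 [ 0.564 -0.061  0.299] F [-17.697  -0.872  19.156] 0.0128
0.9 9.5 [ 0.597 -0.063  0.322] F [-5.079 -1.535  8.769] 0.0129
1.0 9.98 [ 0.62  -0.063  0.334] F [-5.407 -1.176  8.291] 0.0132
1.1 10.47 [ 0.645 -0.064  0.344] F [-2.719 -2.461  7.266] 0.0132
1.2 10.95 [ 0.67  -0.065  0.352] F [-2.015 -2.454  4.482] 0.0131
```

View pics/s2.png

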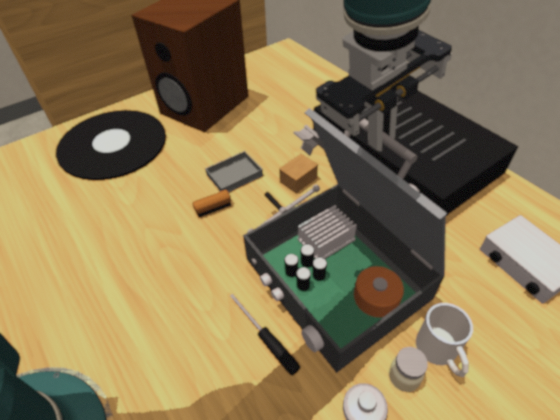

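```bash
python3 - <<'E'
from rig import robot
from h import *
np.set_printoptions(precision=3,suppress=True)
def pr(t):
    s=robot.get_state(); print(t,round(s['time'],2),s['ee_pos'],'F',s['force'],round(s['opening'],4))
robot.gripper_to(.022); pr("rel")
s=robot.get_state(); R=ori(1.4)
robot.move_linear(s['ee_pos']-.12*R[:,2],velocity=.12); pr("back")
cv2.imwrite("pics/s3.png",robot.grab_frame("side")[:,:,::-1])
cv2.imwrite("pics/t3.png",robot.grab_frame("top")[:,:,::-1])
cv2.imwrite("pics/w3.png",robot.grab_frame("wrist")[:,:,::-1])
E
python3 - <<'E'
from rig import robot
from h import *
im=cv2.imread("pics/s3.png"); i=robot.camera_info("side")
for a,c in((1.15,(255,0,0)),(1.2,(0,0,255)),(1.25,(0,255,0))):
  for y in(.15,-.15):
    p=proj(i,[W(hoodpt((-.245,y,.006),a))])[0]; cv2.circle(im,tuple(np.int32((p*1).round())),1,c,-1)
  for y in(.065,-.065):
    p=proj(i,[W(hoodpt((-.262,y,.034),a))])[0]; cv2.circle(im,tuple(np.int32((p*1).round())),1,c,-1)
p=proj(i,[W(rodpt(.178,0,pose[3]))])[0]; cv2.circle(im,tuple(np.int32(p.round())),1,(0,0,255),-1)
cv2.imwrite("pics/s3f.png",im[60:360,200:480].repeat(2,0).repeat(2,1))
E
```

```text
rel 11.38 [ 0.669 -0.065  0.35 ] F [ 0.385  0.14  -0.099] 0.0218
back 12.53 [ 0.649 -0.064  0.468] F [ 0.704 -0.377  0.222] 0.0222
```

View pics/s3f.png

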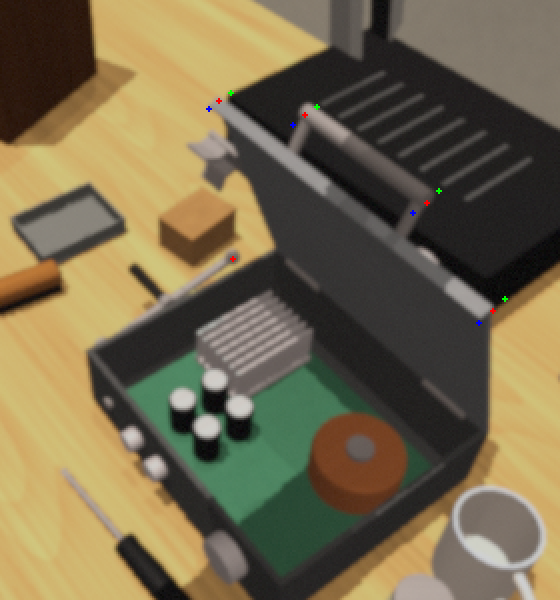

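View pics/t3.png

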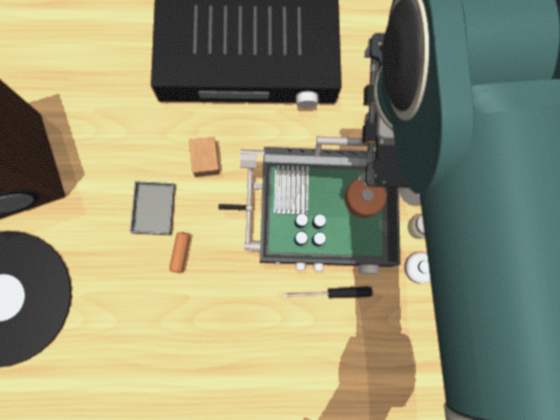

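Hood stands at about 1.2 rad: the red markers match the front edge at (220,102) and (490,311) in the zoomed view. The rod is still down, with its ball at (233,258), as predicted. Next is the rod.

```bash
python3 - <<'E'
from rig import robot
from h import *
np.set_printoptions(precision=3,suppress=True)
def pr(t):
    s=robot.get_state(); print(t,round(s['time'],2),s['ee_pos'],s['qpos'],'F',s['force'],round(s['opening'],4))
robot.move_linear([.47,-.05,.45],velocity=.2,frame=ori(1.3)); pr("a")
R=ori(1.05); g=W(rodpt(.085,.050,pose[3])); print(g)
robot.move_ptp(g-.15*R[:,2]+[0,0,.04],R); pr("b")
robot.gripper_to(.04)
im=robot.grab_frame("wrist")[:,:,::-1].copy()
for p in proj(robot.camera_info("wrist"),[W(rodpt(.085,d,pose[3])) for d in(0,.05,.068)]): cv2.circle(im,tuple(np.int32(p.round())),2,(0,0,255),-1)
cv2.imwrite("pics/w4.png",im)
cv2.imwrite("pics/s4.png",robot.grab_frame("side")[:,:,::-1])
E
```

```text
a 13.73 [ 0.471 -0.05   0.45 ] [ 0.649 -0.165 -0.511  1.784 -0.114  1.234  0.121] F [ 0.083 -0.131 -0.587] 0.022
[0.614 0.165 0.061]
b 14.94 [0.54  0.167 0.231] [ 0.375  0.172 -0.936  2.107  0.761  0.607 -1.125] F [-0.108 -0.314  0.268] 0.0222
```

View pics/w4.png

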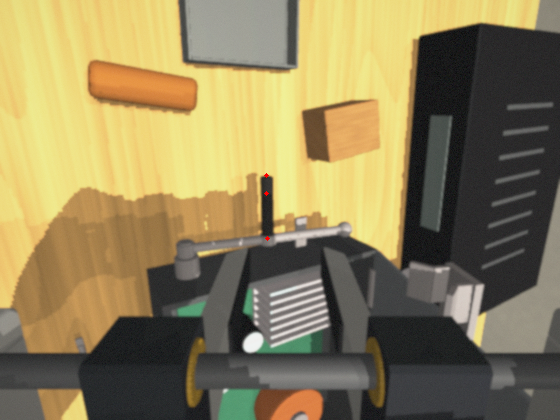

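View pics/s4.png

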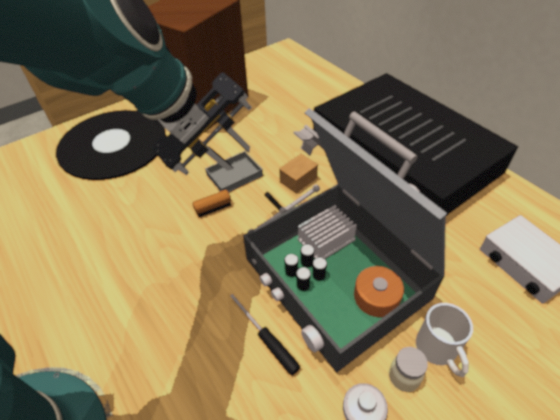

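The crossbar shows at (267,178)–(267,238), exactly under my predicted points. I'll grip it and swing.

```bash
python3 - <<'E'
from rig import robot
from h import *
np.set_printoptions(precision=3,suppress=True)
def pr(t):
    s=robot.get_state(); print(t,round(s['time'],2),s['ee_pos'],s['qpos'],'F',s['force'],round(s['opening'],4))
R=ori(1.05); g=W(rodpt(.085,.050,pose[3]))
robot.move_linear(g-.06*R[:,2],velocity=.15)
hit=robot.move_linear(g,velocity=.08,threshold=10); pr(hit)
robot.gripper_to(0); pr("grip")
if not hit:
  for k,th in enumerate((.3,.5,.7,.85,.95,1.015)):
    p=1.05-.35*(th-pose[3])/.83
    robot.move_linear(W(rodpt(.085,.05,th)),velocity=.06,frame=ori(p)); pr(th)
cv2.imwrite("pics/s5.png",robot.grab_frame("side")[:,:,::-1])
E
```

```text
False 17.43 [0.614 0.165 0.061] [ 0.095  0.575 -0.623  2.072  1.477  0.519 -1.723] F [-0.362 -0.872  0.644] 0.0399
grip 17.98 [0.615 0.165 0.061] [ 0.095  0.575 -0.623  2.071  1.478  0.519 -1.723] F [6.391 0.924 2.378] 0.0129
0.3 18.28 [0.612 0.165 0.071] [ 0.078  0.55  -0.612  2.104  1.584  0.521 -1.842] F [ 6.526 -0.15   0.427] 0.0132
0.5 18.72 [0.605 0.165 0.086] [ 0.062  0.515 -0.615  2.165  1.767  0.556 -2.045] F [ 5.444 -0.298  2.546] 0.0132
0.7 19.15 [0.596 0.166 0.1  ] [ 0.059  0.493 -0.64   2.227  1.926  0.628 -2.223] F [ 4.273 -0.343  2.336] 0.013
0.85 19.51 [0.587 0.166 0.109] [ 0.055  0.485 -0.663  2.275  2.024  0.7   -2.337] F [ 3.277 -0.305  6.181] 0.0131
0.95 19.8 [0.58  0.166 0.115] [ 0.05   0.483 -0.677  2.307  2.08   0.756 -2.404] F [ 3.458 -0.265  7.122] 0.0133
1.015 20.05 [0.576 0.166 0.118] [ 0.045  0.484 -0.685  2.327  2.112  0.795 -2.444] F [ 3.716 -0.972  6.851] 0.013
```

View pics/s5.png

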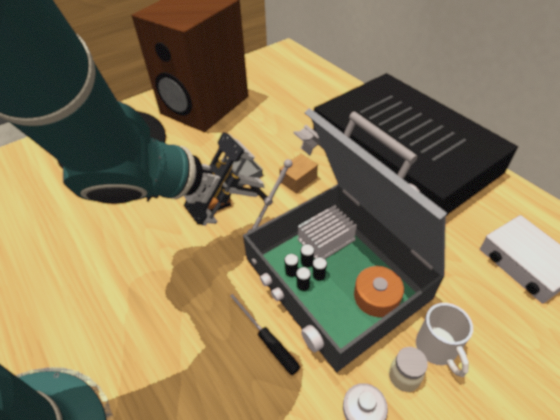

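```bash
cat > chk.py <<'E'
from rig import robot
from h import *
import sys
def ov(tag,hs,rs):
  for n in ("side","top"):
    im=robot.grab_frame(n)[:,:,::-1].copy(); i=robot.camera_info(n)
    cv2.imwrite(f"pics/{n}{tag}raw.png",im)
    S=3; x0,y0=(200,90) if n=="side" else (200,130); big=cv2.resize(im[y0:y0+190,x0:x0+260],None,fx=S,fy=S,interpolation=cv2.INTER_CUBIC)
    def dot(P,c):
      p=(proj(i,[W(P)])[0]-[x0,y0]+.5)*S; cv2.circle(big,tuple(np.int32(p.round())),2,c,-1)
    cols=[(255,0,0),(0,0,255),(0,255,0)]
    for a,c in zip(hs,cols):
      for y in(.15,-.15): dot(hoodpt((-.245,y,.006),a),c)
      for y in(.065,-.065): dot(hoodpt((-.262,y,.034),a),c)
    for t,c in zip(rs,cols): dot(rodpt(.178,0,t),c); 
    dot(rodpt(0,0,0),(0,255,255))
    cv2.imwrite(f"pics/{n}{tag}.png",big)
E
python3 - <<'E'
from rig import robot
from h import *
from chk import ov
np.set_printoptions(precision=3,suppress=True)
def pr(t):
    s=robot.get_state(); print(t,round(s['time'],2),s['ee_pos'],'F',s['force'],round(s['opening'],4))
robot.gripper_to(.03); pr("rel")
s=robot.get_state(); R=s['tool_rot']
robot.move_linear(s['ee_pos']-.10*R[:,2],velocity=.12); pr("back")
ov("6",(1.15,1.2,1.25),(.95,1.01,1.07))
E
```

```text
rel 20.59 [0.575 0.166 0.117] F [-0.402 -0.222  0.059] 0.0296
back 21.57 [0.499 0.169 0.181] F [ 1.275 -0.019  0.17 ] 0.03
```

View pics/side6.png

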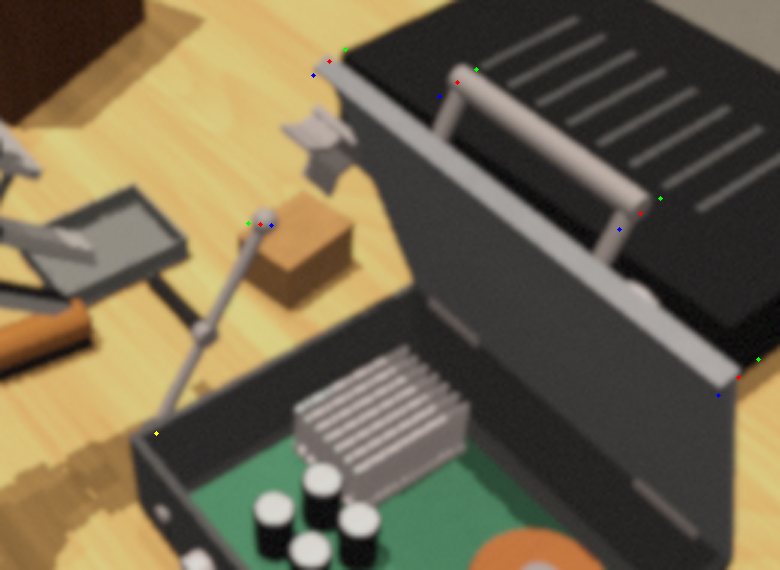

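View pics/top6.png

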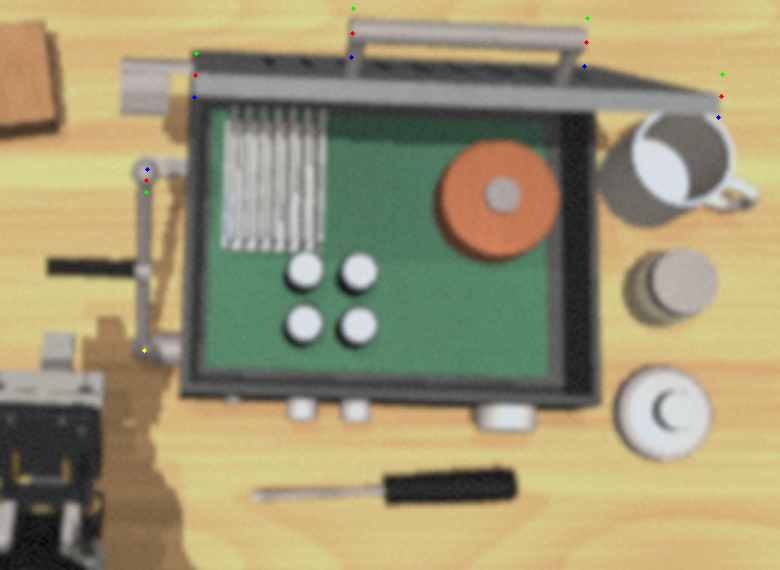

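The ball is at (265,219) in the side zoom and (146,171) in the top zoom. That puts the rod at about 0.98, which suits the given geometry (seat at about 0.99–1.01). The hood still stands at about 1.2, so I'll take the handle again.

```bash
python3 - <<'E'
from rig import robot
from h import *
np.set_printoptions(precision=3,suppress=True)
def pr(t):
    s=robot.get_state(); print(t,round(s['time'],2),s['ee_pos'],s['qpos'],'F',s['force'],round(s['opening'],4))
robot.move_linear([.46,.16,.36],velocity=.2); pr("up")
robot.goto_joints([0.649,-0.165,-0.511,1.784,-0.114,1.234,0.121]); pr("a")
robot.gripper_to(.027)
R=ori(1.25)
robot.move_ptp(W(handle(1.2))-.1*R[:,2],R); pr("pre")
im=robot.grab_frame("wrist")[:,:,::-1].copy()
for p in proj(robot.camera_info("wrist"),[W(handle(1.2)+[0,d,0]) for d in(-.065,0,.065)]): cv2.circle(im,tuple(np.int32(p.round())),2,(0,0,255),-1)
cv2.imwrite("pics/w7.png",im)
E
```

```text
up 23.03 [0.46  0.16  0.359] [-0.081 -0.321 -0.539  2.309  0.755  0.52  -1.244] F [-0.036 -0.822 -1.066] 0.0301
a 24.32 [ 0.471 -0.05   0.449] [ 0.648 -0.165 -0.512  1.785 -0.113  1.233  0.119] F [0.218 0.406 0.355] 0.0301
pre 25.32 [ 0.638 -0.064  0.445] [ 0.606  0.191 -0.653  1.496  0.143  1.175 -0.087] F [-0.736 -0.189  0.422] 0.027
```

View pics/w7.png

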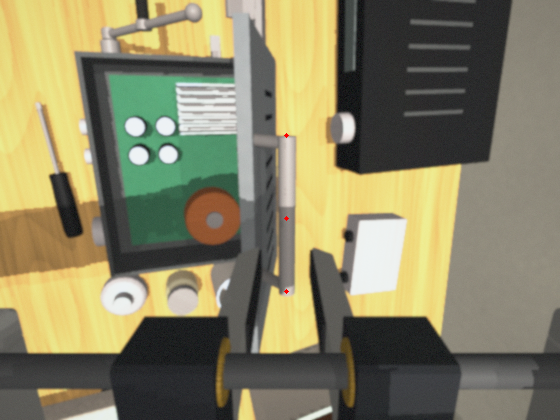

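The bar runs from (287,137) to (288,292), and my prediction is within about 1 px. I'll approach with a force stop, grip, and lower.

```bash
python3 - <<'E'
from rig import robot
from h import *
from chk import ov
np.set_printoptions(precision=3,suppress=True)
def pr(t):
    s=robot.get_state(); print(t,round(s['time'],2),s['ee_pos'],'F',s['force'],round(s['opening'],4)); return s
R=ori(1.25)
hit=robot.move_linear(W(handle(1.2)),velocity=.07,threshold=6); pr(hit)
if not hit:
  robot.gripper_to(0); s=pr("grip")
  if s['opening']>.008:
    for a in (1.15,1.1,1.0,.95,.9,.86):
      robot.move_linear(W(handle(a)),velocity=.05,frame=R); s=pr(a)
      if np.linalg.norm(s['force'])>50: break
    ov("8",(.8,.85,.9),(.95,1.01,1.07))
E
```

```text
False 26.94 [ 0.669 -0.065  0.351] F [ 0.308 -0.728  0.276] 0.027
grip 27.32 [ 0.669 -0.065  0.351] F [-1.478  0.692  2.468] 0.0131
1.15 27.74 [ 0.656 -0.065  0.347] F [-3.585  0.475  4.86 ] 0.013
1.1 28.16 [ 0.644 -0.064  0.343] F [-2.375  0.983  1.661] 0.0131
1.0 28.83 [ 0.619 -0.063  0.332] F [-1.745  1.795 -2.676] 0.013
0.95 29.25 [ 0.607 -0.063  0.327] F [-1.543  2.358 -1.011] 0.0131
0.9 29.67 [ 0.596 -0.062  0.32 ] F [-2.309  3.988 -0.309] 0.0132
0.86 30.02 [ 0.587 -0.062  0.314] F [-1.554  3.306 -2.353] 0.0131
```

View pics/side8.png

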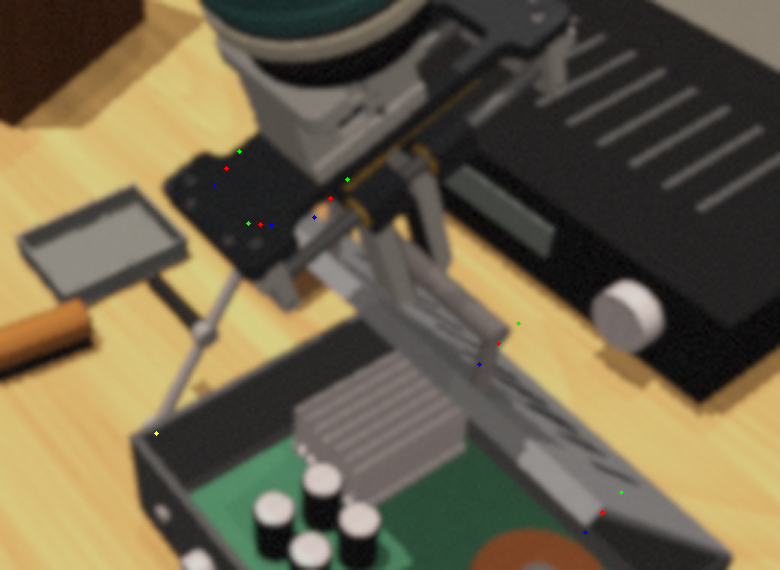

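The gripper hides the ball, but the rod's line is unchanged and the hood is at about 0.86. I'll lower in small steps and watch the force.

```bash
python3 - <<'E'
from rig import robot
from h import *
from chk import ov
np.set_printoptions(precision=3,suppress=True)
def pr(t):
    s=robot.get_state(); print(t,round(s['time'],2),s['ee_pos'],'F',s['force'],'M',s['moment'],round(s['opening'],4)); return s
R=ori(1.25)
f0=pr(0)['force']
for a in (.84,.82,.80,.79,.78,.77,.76,.75,.74):
  robot.move_linear(W(handle(a)),velocity=.03,frame=R); robot.pause(.1); s=pr(a)
  if np.linalg.norm(s['force']-f0)>15: print("stop"); break
ov("9",(.75,.8,.85),(.95,1.01,1.07))
E
```

```text
0 30.12 [ 0.587 -0.062  0.314] F [-2.114  3.671 -0.304] M [0.784 0.443 0.266] 0.0132
0.84 30.55 [ 0.583 -0.062  0.312] F [-2.599  4.388 -0.03 ] M [0.86  0.47  0.208] 0.0132
0.82 30.98 [ 0.578 -0.062  0.309] F [-2.957  4.427  0.788] M [0.981 0.507 0.346] 0.0131
0.8 31.4 [ 0.574 -0.062  0.305] F [ 0.626  5.252 -3.737] M [0.94  0.281 0.379] 0.013
0.79 31.75 [ 0.572 -0.062  0.304] F [ 2.554  4.459 -5.952] M [ 0.951 -0.255  0.301] 0.0127
0.78 32.1 [ 0.571 -0.062  0.303] F [ 8.582  3.412 -2.569] M [ 0.847 -1.612  0.284] 0.0127
0.77 32.45 [ 0.571 -0.062  0.303] F [16.955  3.53  -0.23 ] M [ 0.715 -3.757  0.341] 0.0132
stop
```

View pics/side9.png

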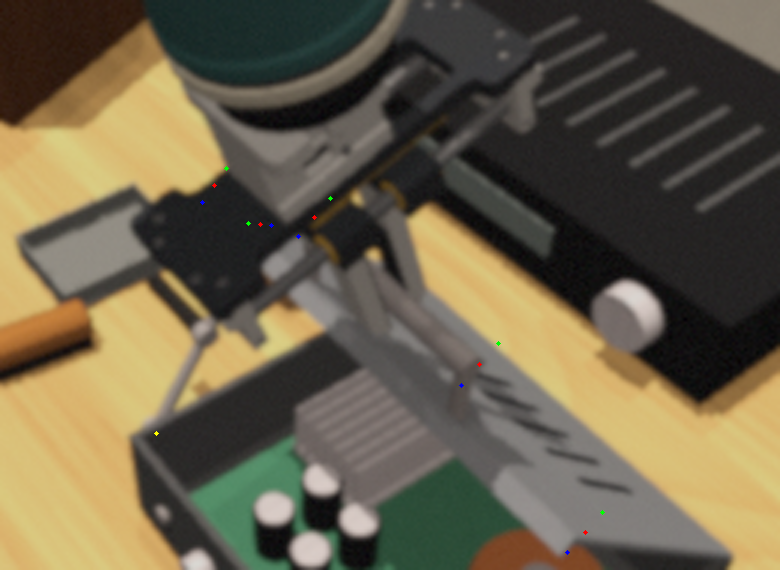

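View pics/top9.png

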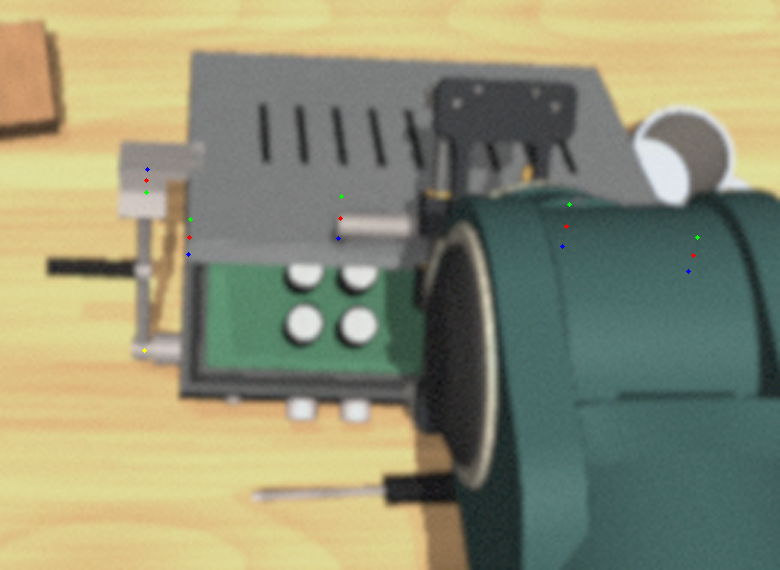

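Contact began at about 0.785–0.78, which is where the given geometry puts the seat, and the arm has stalled there. The rod is unmoved under the socket at (145,185) in the top zoom. I'll unload, then open only slightly so the fingers still catch the hood.

```bash
python3 - <<'E'
from rig import robot
from h import *
from chk import ov
np.set_printoptions(precision=3,suppress=True)
def pr(t):
    s=robot.get_state(); print(t,round(s['time'],2),s['ee_pos'],'F',s['force'],round(s['opening'],4)); return s
R=ori(1.25)
robot.move_linear(W(handle(.778)),velocity=.02,frame=R); pr("unload")
robot.gripper_to(.019); robot.pause(.4); pr("slack")
cv2.imwrite("pics/w10.png",robot.grab_frame("wrist")[:,:,::-1])
robot.move_linear(W(handle(.765)),velocity=.02,frame=R); robot.pause(.3); pr("follow .765")
E
```

```text
unload 32.81 [ 0.571 -0.062  0.303] F [10.063  3.368 -1.223] 0.0135
slack 33.55 [ 0.57  -0.062  0.302] F [-0.025  0.137  0.416] 0.0194
follow .765 34.23 [ 0.569 -0.062  0.301] F [ 9.353 -1.063  2.35 ] 0.0191
```

View pics/w10.png

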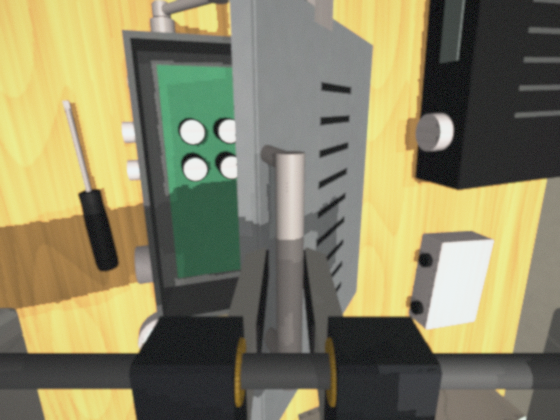

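```bash
python3 - <<'E'
from rig import robot
from h import *
from chk import ov
np.set_printoptions(precision=3,suppress=True)
def pr(t):
    s=robot.get_state(); print(t,round(s['time'],2),s['ee_pos'],'F',s['force'],round(s['opening'],4)); return s
R=ori(1.25)
robot.move_linear(W(handle(.782)),velocity=.02,frame=R); pr("c")
robot.gripper_to(.026); pr("open")
s=robot.get_state()
robot.move_linear(s['ee_pos']-.05*R[:,2],velocity=.06); pr("b1")
robot.move_linear(s['ee_pos']-.14*R[:,2],velocity=.15); pr("b2")
robot.move_linear([.42,-.10,.44],velocity=.2); pr("b3")
ov("11",(.72,.75,.78),(.95,.98,1.01))
E
```

```text
c 34.6 [ 0.57  -0.062  0.302] F [-0.106 -0.31   0.033] 0.0193
open 34.96 [ 0.571 -0.062  0.303] F [-0.041  0.746  0.237] 0.0259
b1 35.94 [ 0.555 -0.061  0.35 ] F [-0.217  0.344  0.063] 0.0262
b2 36.69 [ 0.526 -0.06   0.435] F [ 0.066 -0.032  0.186] 0.0261
b3 37.41 [ 0.421 -0.1    0.44 ] F [ 0.129  0.033 -0.508] 0.0259
```

View pics/side11.png

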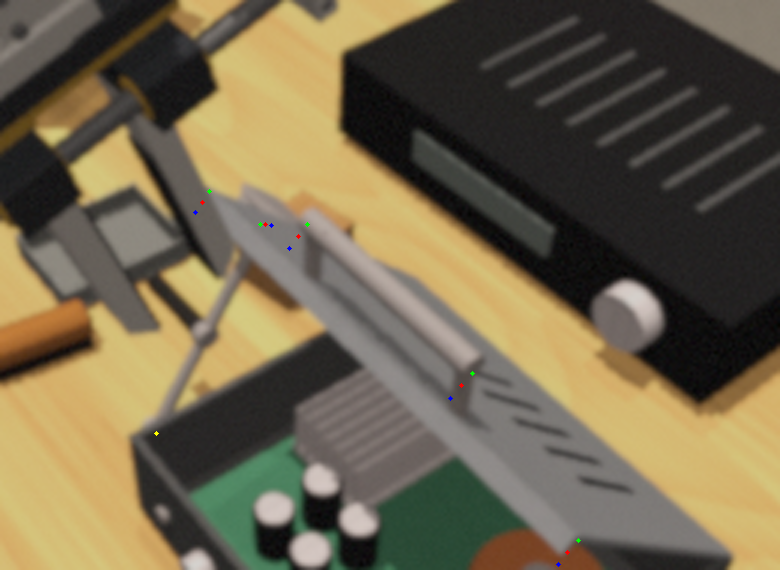

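View pics/top11.png

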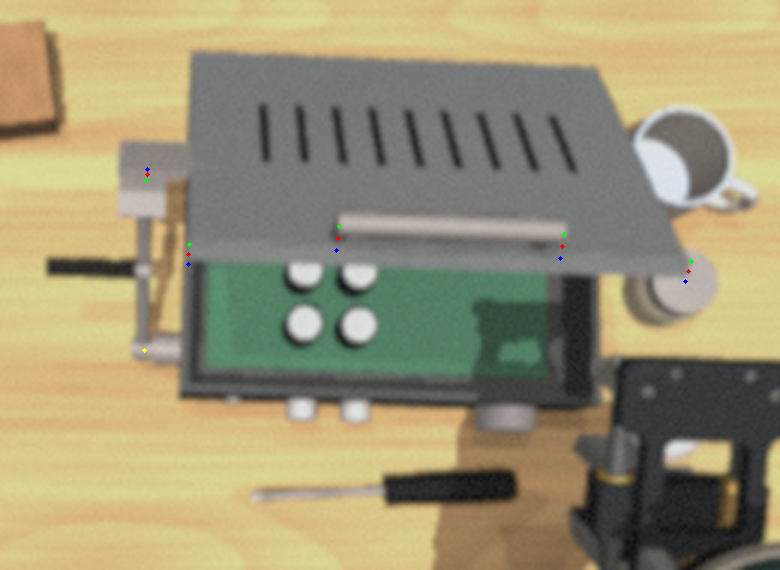

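The hood rests at about 0.76–0.785 and isn't being held. With the rod at about 0.98, the computed gap between ball and seat is about 2–3 mm. I'll take one close look at the socket from the left with the wrist camera.

```bash
python3 - <<'E'
from rig import robot
from h import *
np.set_printoptions(precision=2,suppress=True)
st=robot.get_state(); i=robot.camera_info("wrist")
Rc=cv2.Rodrigues(i['rvec'])[0]; c=-Rc.T@i['tvec']
T=st['tool_rot']; print("cam in tool",T.T@(c-st['ee_pos']),"look",T.T@Rc[2])
ct=T.T@(c-st['ee_pos']); lk=T.T@Rc[2]
tgt=W(rodpt(.178,0,.99))
best=[]
for yaw in np.arange(-1.8,-.3,.2):
  for p in np.arange(.2,1.3,.2):
    for fl in(1,-1):
      R=ori(p,fl,yaw)
      for d in(.2,.28,.35):
        pos=tgt-R@(ct+lk*d)
        if pos[2]<.13: continue
        q=robot.ik(pos,R)
        if q is not None: print(round(yaw,1),round(p,1),fl,d,"tcp",pos,"cam",pos+R@ct,q)
E
```

```text
cam in tool [ 0.08 -0.   -0.16] look [-0.29  0.    0.96]
-1.8 0.2 1 0.2 tcp [0.61 0.15 0.2 ] cam [0.73 0.28 0.23] [-1.11  1.33  1.07  1.18  0.14  1.77 -1.97]
-1.8 0.2 1 0.28 tcp [0.65 0.22 0.22] cam [0.76 0.35 0.25] [-1.02  1.39  1.07  0.88  0.13  1.97 -1.94]
-1.8 0.2 -1 0.2 tcp [0.66 0.14 0.2 ] cam [0.61 0.31 0.23] [-0.74  1.14  0.35  1.02  0.67  1.97  0.86]
-1.8 0.2 -1 0.28 tcp [0.65 0.22 0.21] cam [0.61 0.39 0.25] [-1.01  1.4   1.07  0.85  0.13  1.97  1.21]
-1.8 0.4 1 0.2 tcp [0.61 0.15 0.21] cam [0.72 0.27 0.27] [-1.11  1.22  1.08  1.23  0.05  1.69 -1.97]
-1.8 0.4 1 0.28 tcp [0.65 0.21 0.24] cam [0.76 0.34 0.3 ] [-1.04  1.27  1.08  0.95  0.04  1.88 -1.94]
-1.8 0.4 -1 0.2 tcp [0.66 0.14 0.21] cam [0.61 0.3  0.27] [-0.56  1.01 -0.01  1.06  0.78  1.97  0.73]
-1.8 0.4 -1 0.28 tcp [0.65 0.21 0.24] cam [0.6  0.37 0.3 ] [-0.85  1.11  0.53  0.92  0.42  1.96  0.95]
-1.8 0.6 1 0.2 tcp [0.61 0.15 0.21] cam [0.72 0.26 0.3 ] [-1.11  1.11  1.08  1.3  -0.04  1.61 -1.95]
-1.8 0.6 1 0.28 tcp [0.64 0.2  0.26] cam [0.76 0.31 0.35] [-1.05  1.14  1.08  1.04 -0.05  1.79 -1.94]
-1.8 0.6 1 0.35 tcp [0.6
[... 27270 characters left out ...]
5 tcp [0.53 0.14 0.34] cam [0.42 0.09 0.48] [ 0.29  0.01 -0.85  1.97  0.61  0.91  1.86]
-0.4 1.2 1 0.2 tcp [0.61 0.09 0.22] cam [0.58 0.19 0.37] [ 0.44  0.39 -0.94  1.87  0.77  0.91 -1.28]
-0.4 1.2 1 0.28 tcp [0.59 0.13 0.29] cam [0.57 0.23 0.44] [ 0.44  0.3  -0.99  1.8   0.64  1.02 -1.21]
-0.4 1.2 1 0.35 tcp [0.57 0.15 0.36] cam [0.55 0.25 0.51] [ 0.47  0.25 -1.1   1.72  0.59  1.15 -1.19]
-0.4 1.2 -1 0.2 tcp [0.63 0.14 0.22] cam [0.54 0.09 0.37] [ 0.25  0.43 -0.83  1.8   0.77  0.94  1.81]
-0.4 1.2 -1 0.28 tcp [0.59 0.13 0.29] cam [0.51 0.08 0.44] [ 0.26  0.25 -0.78  1.8   0.56  0.99  1.98]
-0.4 1.2 -1 0.35 tcp [0.56 0.12 0.36] cam [0.48 0.07 0.51] [ 0.26  0.12 -0.73  1.78  0.41  1.06  2.12]
```

Those views would bring the gripper close to the rod, so I won't risk it. The clamped TCP at the stall gives a hood angle of about 0.78, matching the geometric seat. Last check is for stillness and for bystanders, then I hand in.

```bash
python3 - <<'E'
from rig import robot
from h import *
robot.pause(1.0)
a=cv2.imread("pics/side11raw.png"); s=robot.grab_frame("side")[:,:,::-1].copy(); t=robot.grab_frame("top")[:,:,::-1].copy()
print("side change",np.percentile(cv2.absdiff(cv2.GaussianBlur(a,(5,5),0),cv2.GaussianBlur(s,(5,5),0)),[50,99,100]))
cv2.imwrite("pics/t12.png",np.hstack([cv2.imread("pics/top0.png")[120:320,110:460],t[120:320,110:460]]))
print(robot.get_state()['time'])
E
```

```text
side change [ 0.  8. 47.]
38.6083
```

View pics/t12.png

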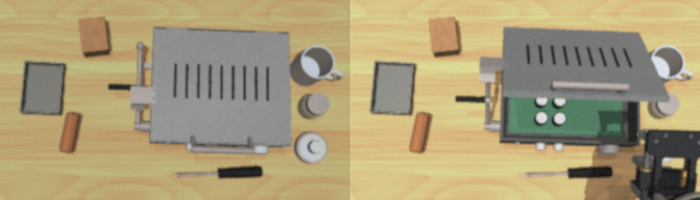

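```bash
python3 - <<'E'
from rig import robot
from h import *
a=cv2.imread("pics/side11raw.png"); s=robot.grab_frame("side")[:,:,::-1].copy()
d=cv2.absdiff(cv2.GaussianBlur(a,(5,5),0),cv2.GaussianBlur(s,(5,5),0)).max(2)
y,x=np.where(d>20); print(len(x), x.min() if len(x) else 0,x.max() if len(x) else 0,y.min() if len(x) else 0,y.max() if len(x) else 0)
m=(x>270)&(x<450)&(y>150)&(y<290); print("hood region",m.sum())
E
```

```text
502 57 314 0 419
hood region 0
```

```bash
python3 -c "
from rig import robot
print(robot.sign_off())"
```

```text
the job is handed in; nothing more can be done
None
```

The hood is propped on its rod and I handed the job in at about 39 s of the 72 s allowed; no verdict is reported. I raised the hood to about 1.2 rad by its handle and let go, and it stood by itself. I then swung the rod up to about 0.98 rad by its crossbar, took the handle again and lowered the hood slowly onto the rod.

**Last checks:**
- **Bearing on the rod:** the hood stopped at about 0.78 rad and would not close further when I pushed the handle with 9–17 N. With the gripper opened slightly and then fully, the force on the tool was zero.
- **Standing still:** the side pictures showed no change around the hood over the last second or so.
- **Bystanders:** the screwdriver, brush, carton, tray, mug and jar look unmoved from above. In the last top picture the gripper covers the weight. I never worked near the weight.

**Not confirmed:**
- **Ball in the socket:** I could not see this directly, because the tab hides the ball. I judge it from the hood and rod angles, which put the ball about 2–3 mm from its seat.
- **Hood angle:** my estimates ranged from 0.755 to 0.785 rad, slightly above the nominal 0.75 but inside the 0.68–0.82 range.

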